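Feel the master gauge, then the latch release

TASK

Compare the spring of the latch with the master: with the fingertips, lightly press the round plunger of the brass master gauge well past half of its stroke and let it come back up, then do the same to the longer, round-ended release lever of the grey latch on the turntable, and withdraw the hand well clear. Press gently: do not touch the square lug on the gauge, do not press the shorter square-ended lever, do not turn the turntable, and leave the loose parts on the bench where they are.

Things in the scene. Friction and masses are not known exactly. Their poses are not given: they have to be found in the camera images.
- gauge: Brass master gauge: brass block 120 x 56 mm, 36 mm high, on a 150 x 70 x 6 mm steel foot screwed to the bench. Origin on the bench under its centre; x along the block, z up. On its top stand a round sprung plunger at x = +36 mm and a low square fixed lug at x = -36 mm. It may stand left or right on the bench, turned any way.
- gauge_top (a point): Centre of the flat top of the gauge's round plunger head (steel, 26 mm across, 8 mm thick), 61 mm above the bench when up; it moves down with the plunger.
- gauge_plunger (a joint): Stroke of the gauge plunger in m: 0 up, 0.010 fully down (hard stop). Spring: about 1.5 N to start, 4 N fully down; it returns by itself.
- gauge_lug: Square fixed steel lug on the gauge, 18 x 18 mm, its top 48 mm above the bench, 72 mm from the plunger. Not to be touched. Origin at the centre of its underside.
- latch: Grey door latch (90 x 110 mm, 54 mm high, 62 over its pivot stud) clamped on the turntable's aluminium platter, turning with it. Origin on the turntable axis, 22 mm above the bench; z up. Housing from x = -25 to +65 mm. Two dark steel levers stick out of its -x face: long release lever at y = +34 mm, short lock lever at y = -34 mm. It may face any way; a stiff bearing (0.5 N m) holds it.
- release_pad (a point): Centre of the top of the round end (28 mm across, 4 mm thick) of the long release lever. It lies 45 mm outside the housing's face, 82 mm above the bench when the lever is up, with free space below it.
- release_lever (a joint): Angle of the release lever in rad: 0 up (lever level), 0.22 fully down (hard stop); the pad is 58 mm from the pivot, so it sinks about 12.5 mm. Spring: about 2 N at the pad to start, 4.5 N fully down; it returns by itself.
- lock_pad (a point): Centre of the top of the square end (14 x 18 mm) of the short lock lever, 20 mm outside the housing's face, 82 mm above the bench. Not to be pressed.
- lock_lever (a joint): Angle of the lock lever in rad: 0 up, 0.22 fully down; sprung. To be left at 0.
- platter_mark (a point): Index line near the rim of the turntable's cast aluminium platter (220 mm across, its top 36 mm above the bench), 100 mm from the axis.
- striker: Chromed door striker, loose: 50 x 30 mm plate with a round loop 42 mm high; origin under its centre.
- wedge: White nylon wedge, loose: 60 x 25 mm, 24 mm high; origin under its centre.
- stopper: Red rubber stopper, loose: round, 38 mm across, 28 mm high; origin under its centre.
- go_pin: Steel go pin standing upright, loose, near the gauge: 14 mm shank, 20 mm head, 45 mm high; origin under its centre.
- collar: Steel collar lying flat, loose, near the gauge: 40 mm across, 16 mm high; origin under its centre.
- screwdriver: Screwdriver lying on the far part of the bench, loose, 200 mm long.
- mug: White mug, loose, 76 mm across, 85 mm high; origin under its centre.
There are look-alikes about, which are no part of the job. What is meant by the gauge is not green, and is the larger of those in its own colour.

How it is judged:
On the way, in this order (a step that is already met when the one before it is completed fails the run):
1. the gauge's plunger is pressed past 6 mm by the fingers (value of joint gauge_plunger above 0.006 m and contact force between the fingers and gauge above 0.3 N), for 0.1 s.
2. the gauge's plunger has come back up (value of joint gauge_plunger below 0.002 m), for 0.1 s.
3. the release lever is pressed past 0.13 rad by the fingers, the gauge left free (value of joint release_lever above 0.13 rad and contact force between the fingers and latch above 0.3 N and value of joint gauge_plunger below 0.002 m), for 0.1 s.
At the end, for the whole second after the job is handed in: The gauge plunger is up again (within 2 mm), the release lever up (within 0.04 rad) and the lock lever up (within 0.05 rad), the TCP is over 60 mm from both pressed spots, the platter's index line is within 10 mm of its start and every loose part within 20 mm of its start (value of joint gauge_plunger below 0.002 m and value of joint release_lever below 0.04 rad and value of joint lock_lever below 0.05 rad and distance between the grasp point and release_pad above 0.06 m and distance between the grasp point and gauge_top above 0.06 m and distance of platter_mark from where it was at the start of the episode below 0.01 m and distance of each of striker, wedge, stopper, go_pin, collar, screwdriver, mug from where it was at the start of the episode below 0.02 m); the robot touches nothing.
It fails at once if the lock lever is pressed (past 0.06 rad) (value of joint lock_lever above 0.06 rad).
It fails at once if the square lug on the gauge is touched (over 0.5 N) (contact force between any of the fingers, the arm and gauge_lug above 0.5 N).
It fails at once if gauge or latch is pressed roughly (over 25 N) (contact force between any of the fingers, the arm and gauge above 25 N or contact force between any of the fingers, the arm and latch above 25 N).
It fails at once if the turntable is turned (index line moves over 10 mm) (distance of platter_mark from where it was at the start of the episode above 0.01 m).
It fails at once if a loose part is shifted or lifted (over 20 mm) (distance of any of striker, wedge, stopper, go_pin, collar, screwdriver, mug from where it was at the start of the episode above 0.02 m).
It also fails if it takes over 42 s, if anything falls off the work surface, if the arm or the gripper's body presses on something with over 40 N, if the wrist force passes 120 N, or if a joint passes its speed limit or range.

ROBOT

A 7-joint arm with a two-finger parallel gripper is mounted at the origin on the work surface. World frame = base frame: x ahead of the robot, y to its left, z up, the work surface at z = 0. Lengths are in m, angles in rad, forces in N, time in s.
With the tool pointing down it reaches from about 0.425 to 0.875 m from the base axis. Payload 4.7 kg.
Tool frame: the origin (TCP) lies between the finger pads, 19 mm behind the fingertips; this is the grasp point; z points along the fingers, y is the line along which they close (so a half turn about z gives the same grasp; the last joint's range is limited). The gripper opens to 85 mm and grips with 20 to 120 N. Pads are 22 mm wide; open, the fingers measure 114 mm over their backs; the gripper's body (76 mm by 85 mm) begins 54 mm behind the grasp point. The pads swing forward as they close: fully open they stand 13 mm farther back than shut.
Start: joints at [1.178, 0.321, -0.07, 1.45, 0.023, 1.371, -0.057], TCP at [0.257, -0.597, 0.25] pointing down, gripper open.
Joint ranges: [-2.86, 2.86], [-0.3, 2.09], [-1.38, 1.24], [0.06, 2.45], [-1.56, 4.7], [0.09, 2.05], [-2.69, 2.69]. Speed limits (rad/s): [2.57, 2.57, 3.14, 3.14, 3.14, 3.14, 3.14].

INTERFACE

Orientations are given as a unit quaternion [x, y, z, w].
In Python, from station import readout, camera, calibration, manip, finder gives the robot as it stands. The module is installed in compiled form; this text tells all that it offers.
- The arm moves only by the shell command python3 -m inch 'ROWS' [FORCE]. ROWS is JSON, a list of rows, each an object of numbers: "claw": the finger opening in cm, from 0 to 8.54; "tx", "ty", "tz": the shift along the tool's x, y, z in cm; "twist": the turn about the tool's z in degrees. A call has 1 to 8 rows; each row is the pose to reach, as a shift and turn from the pose commanded when the call began, along the tool's axes at that moment; what a row does not reach only later rows make up. A row lasts 1/8 s, in which the tool goes at most 62.5 mm and 10.7 degrees, less where a joint would pass 70% of its speed; a pose out of reach is approached as far as the arm can. A call with a gripper value outside its range is refused whole. The fingers move at their own pace and stop on an object; FORCE is the grip in N (left out, the last holds). Time passes only in rows, so rows that repeat a pose let the fingers close. It gives the time, the measured TCP pose, the force, the opening and the grip force at its end, in the units of the state.
- readout.observe(): the state, without advancing time (a new reading comes with each control period).
- camera(name): name is "side" or "top"; returns (picture, depth): 480x640x3 uint8, red, green, blue; 480x640 float32, m along the optical axis (not along the pixel's ray), 0 where there is no reading.
- calibration(name): a dict with "fov_y" (degrees; the focal length in pixels is half the picture's height over the tangent of half this angle, whatever the lens; pixels are square), "cx", "cy" (the principal point, pixels), "camera_from_world" (4x4, takes a point from world to camera coordinates). Camera axes: x right, y up, looking along -z (the intrinsics and any distortion apply to the point x, -y, -z); pixel columns grow to the right and rows downward; lengths in m; the calibration is good to about 2 mm. A picture is of the moment at which its call begins. calibration takes no time and is no camera call.
- manip.job_done(): hands the job in; it is judged then, once.
Trained networks look in the newest picture that a camera, given by its name, has taken for a name from the list of things; names that differ only in an ending like _2 or _b are one class to them, and where a whole thing is asked for, a point or a joint stands for the part that bears it (a point fixed in the world has none). Each returns a list of dicts, best first, with "p" (0 to 1); they miss things now and then, are a little off and sometimes report something else, mostly with a low value. They report only what shows in the picture. A call takes as long as a camera call. They do not tell look-alikes from the thing itself.
- finder.search_frame(query, camera): "position" ([column, row] as shares, 0 to 1, of the picture: columns of its width, rows of its height, amid what is visible of it).
- finder.outline_of(query, camera): "region" (480x640 bool, what is visible of it) and "position" ([column, row] as shares, 0 to 1, of the picture: columns of its width, rows of its height, amid what is visible of it).
- finder.mark_of(query, camera): "position" ([column, row] as shares, 0 to 1, of the picture: columns of its width, rows of its height: a listed point, or the origin of a listed thing).
The state is a dict: "t": time; "joint_pos": joint angles; "qd": joint speeds; "effort": joint torques, N m; "tcp_pos": TCP position; "orientation": TCP orientation; "force": force on the tool from outside, world axes, zero at the start; "torque": the same for the moment, N m; "finger_gap": finger opening in m; "grip_force": force on a finger pad.
Only numpy, scipy, OpenCV 4.12 (cv2) and the standard library are available. Lean on these libraries where they do the work, as an engineer would, in place of code of your own. Each camera call takes 0.05 s, during which the arm holds its last target. There are 200 camera calls.

## Working session

There is one attempt and no reset: what is moved stays moved. The work goes in short steps, Python scripts to look and compute and a shell command to move; the robot and the scene stay as the last step left them, time stands still between calls to the robot, and variables do not carry over. Pictures are saved under pics/ and viewed, at most 10 in all, crops included, and the job is handed in when it is done.

```bash
mkdir -p pics; cat > h.py <<'E'
import numpy as np, cv2
from station import readout, camera, calibration, manip, finder
from scipy.spatial.transform import Rotation as R
def cam(n):
    p,d=camera(n); return p,d
def cloud(n,d):
    c=calibration(n); f=240/np.tan(np.radians(c['fov_y'])/2)
    v,u=np.mgrid[0:480,0:640]
    X=np.stack([(u+.5-c['cx'])/f*d,-(v+.5-c['cy'])/f*d,-d,np.ones_like(d)],-1)
    return (X@np.linalg.inv(c['camera_from_world']).T)[...,:3]
E
python3 - <<'E'
from h import *
for n in ('top','side'):
    p,d=cam(n); cv2.imwrite(f'pics/{n}0.png',p[...,::-1]); np.savez(f'{n}0.npz',p=p,d=d)
    c=calibration(n); print(n,{k:v for k,v in c.items() if k!='camera_from_world'}, np.linalg.inv(c['camera_from_world'])[:3].round(3).tolist())
    W=cloud(n,d)
    for q in ('gauge_top','release_pad','lock_pad','gauge_lug','latch','gauge','platter_mark'):
        for r in finder.mark_of(q,n)[:3]:
            x,y=int(r['position'][0]*640),int(r['position'][1]*480)
            print(q,round(r['p'],2),(x,y),W[min(y,479),min(x,639)].round(3))
print(readout.observe())
E
```

```text
top {'fov_y': 45.68774506879662, 'cx': 322.219333808305, 'cy': 240.8346265612004} [[-0.026, 0.994, -0.104, 0.375], [-0.999, -0.029, -0.024, 0.012], [-0.027, 0.103, 0.994, 1.4]]
gauge_top 0.55 (228, 236) [0.533 0.267 0.059]
gauge_top 0.39 (140, 222) [0.573 0.479 0.058]
gauge_top 0.38 (244, 313) [0.349 0.235 0.039]
release_pad 0.49 (457, 209) [ 0.577 -0.273  0.082]
lock_pad 0.51 (425, 193) [ 0.618 -0.201  0.078]
gauge_lug 0.37 (253, 217) [0.578 0.208 0.049]
latch 0.83 (419, 219) [ 0.555 -0.182  0.094]
gauge 0.9 (242, 229) [0.551 0.237 0.038]
gauge 0.57 (254, 304) [0.37  0.212 0.028]
gauge 0.57 (161, 218) [0.584 0.436 0.035]
platter_mark 0.56 (389, 249) [ 0.493 -0.116  0.034]
side {'fov_y': 54.20718977530237, 'cx': 312.0839794829466, 'cy': 237.46819169669757} [[-0.936, 0.215, -0.277, 0.203], [-0.35, -0.531, 0.772, 0.924], [0.019, 0.82, 0.572, 0.772]]
gauge_top 0.56 (356, 333) [0.346 0.233 0.038]
gauge_top 0.49 (204, 385) [0.564 0.478 0.06 ]
gauge_top 0.47 (269, 313) [0.531 0.268 0.062]
lock_pad 0.47 (308, 196) [ 0.622 -0.203  0.079]
gauge_lug 0.62 (262, 302) [0.57  0.223 0.041]
latch 0.
[... 249 characters left out ...]
7812079,  0.32100285, -0.07007899,  1.45049491,  0.0226006 ,
        1.37081977, -0.05688818]), 'qd': array([ 8.73110433e-04, -4.65501484e-04, -8.32180098e-05,  1.83625406e-05,
       -2.27615214e-04,  7.24376391e-04,  1.71093801e-03]), 'effort': array([ 7.77961432e-04, -4.93338704e+01, -3.81390816e-01, -3.14565074e+01,
        1.30554210e-02,  1.27803221e-03, -1.08425056e-05]), 'tcp_pos': array([ 0.25714356, -0.59698793,  0.25004907]), 'orientation': array([ 9.79386807e-01,  2.01993763e-01, -1.91276601e-05,  3.59674043e-05]), 'force': array([-0.67118036, -1.21284893, -0.20764399]), 'torque': array([-0.00348155, -0.01030839,  0.00293877]), 'grip_force': 0.0, 'finger_gap': 0.0856834881735525}
```

```bash
python3 - <<'E'
from h import *
a=np.load('top0.npz')['p'][150:360,90:550,::-1]; cv2.imwrite('pics/t1.png',cv2.resize(a,None,fx=1.7,fy=1.7,interpolation=3))
a=np.load('side0.npz')['p'][...,::-1]; cv2.imwrite('pics/s1.png',a)
E
```

```text
(no output)
```

View pics/t1.png

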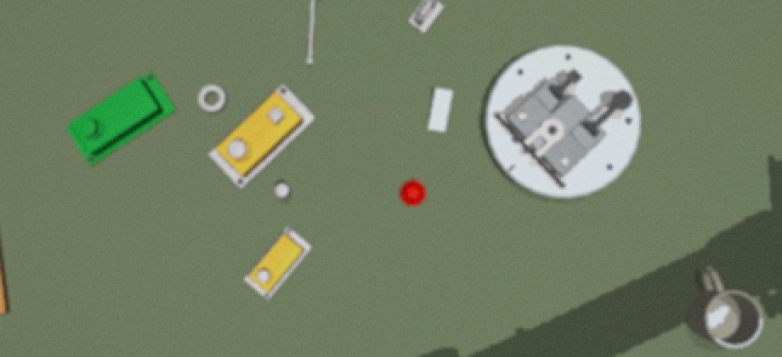

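View pics/s1.png

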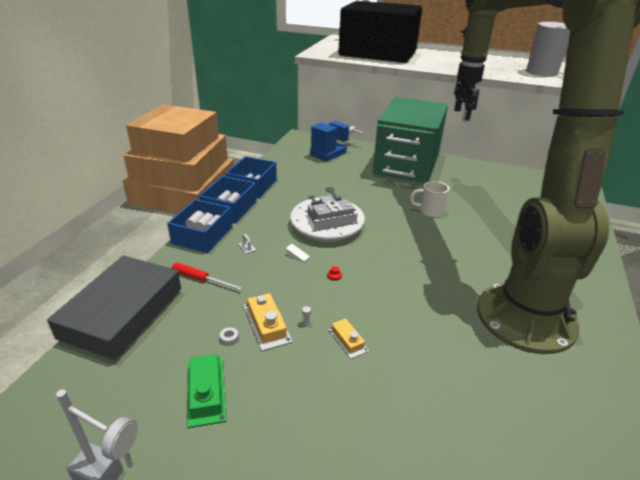

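The top crop shows three gauges: a green one, a small brass one, and the larger brass one. The larger one is the gauge, with its round plunger at about (229,237) and its lug at about (252,217). The latch is on the platter, with the long round pad at about (455,209) and the short lever at about (426,195). The side picture agrees. Next I refine the positions from depth.

```bash
cat >> h.py <<'E'
def goal(p):
    s=readout.observe(); M=R.from_quat(s['orientation'])
    return (M.inv().apply(np.array(p)-s['tcp_pos'])*100).round(2)
E
python3 - <<'E'
from h import *
for n in ('top','side'):
    z=np.load(f'{n}0.npz'); W=cloud(n,z['d'])
    for q,c,lo,hi,r in (('gt',(.533,.267),.054,.068,.022),('lug',(.578,.208),.044,.054,.018),('pad',(.577,-.273),.075,.09,.02),('lock',(.62,-.203),.075,.09,.015)):
        m=(np.hypot(W[...,0]-c[0],W[...,1]-c[1])<r)&(W[...,2]>lo)&(W[...,2]<hi)
        P=W[m]; print(n,q,m.sum(),P.mean(0).round(4),((P.max(0)+P.min(0))/2).round(4),np.ptp(P,0).round(3))
print(goal((.533,.267,.2)), goal((.52,-.1,.25)))
E
```

```text
top gt 93 [0.5303 0.2646 0.0594] [0.5301 0.2651 0.06  ] [0.025 0.024 0.012]
top lug 44 [0.5783 0.2108 0.0478] [0.5785 0.2108 0.0488] [0.02  0.019 0.008]
top pad 122 [ 0.579  -0.2691  0.0816] [ 0.5784 -0.2691  0.0815] [0.028 0.03  0.012]
top lock 57 [ 0.6141 -0.2051  0.081 ] [ 0.6149 -0.2052  0.0812] [0.019 0.023 0.012]
side gt 99 [0.5256 0.2711 0.0599] [0.5261 0.2694 0.059 ] [0.025 0.026 0.01 ]
side lug 46 [0.5746 0.2159 0.0468] [0.5742 0.215  0.0469] [0.022 0.02  0.005]
side pad 36 [ 0.5754 -0.2647  0.0807] [ 0.5748 -0.2652  0.0799] [0.025 0.023 0.007]
side lock 13 [ 0.6124 -0.2012  0.0812] [ 0.6137 -0.2014  0.081 ] [0.016 0.016 0.005]
[ 59.52 -68.43   5.  ] [ 43.8  -35.24   0.  ]
```

```bash
python3 -m inch '[{"claw":0,"tx":5,"ty":-4},{"claw":0,"tx":10,"ty":-8},{"claw":0,"tx":15,"ty":-12},{"claw":0,"tx":20,"ty":-16},{"claw":0,"tx":25,"ty":-20},{"claw":0,"tx":30,"ty":-24},{"claw":0,"tx":35,"ty":-28},{"claw":0,"tx":40,"ty":-32}]' 20
python3 -c "
from h import *
print(goal((.528,.267,.15)))"
```

```text
[ 59.06 -68.63  10.  ]schema error: expected keys claw, tx, ty, tz, twist
```

All keys are required in every row.

```bash
python3 -m inch '[{"claw":0,"tx":5,"ty":-4,"tz":0,"twist":0},{"claw":0,"tx":10,"ty":-8,"tz":0,"twist":0},{"claw":0,"tx":15,"ty":-12,"tz":0,"twist":0},{"claw":0,"tx":20,"ty":-16,"tz":0,"twist":0},{"claw":0,"tx":25,"ty":-20,"tz":0,"twist":0},{"claw":0,"tx":30,"ty":-24,"tz":0,"twist":0},{"claw":0,"tx":35,"ty":-28,"tz":0,"twist":0},{"claw":0,"tx":40,"ty":-32,"tz":0,"twist":0}]' 20
python3 -c "
from h import *
print(goal((.528,.267,.15)))"
```

```text
t: 1.8
tcp_pos: [0.4929, -0.1539, 0.2505]
orientation: [0.979, 0.202, 0.0, 0.001]
force: [0.6, -0.6, -0.5]
finger_gap: 0.0001
grip_force: 0.0
[ 19.86 -37.28  10.01]
```

```bash
python3 -m inch '[{"claw":0,"tx":2.7,"ty":-5.2,"tz":0,"twist":0},{"claw":0,"tx":5.4,"ty":-10.4,"tz":1,"twist":0},{"claw":0,"tx":8.1,"ty":-15.6,"tz":3,"twist":0},{"claw":0,"tx":10.8,"ty":-20.8,"tz":5,"twist":0},{"claw":0,"tx":13.5,"ty":-26,"tz":7,"twist":0},{"claw":0,"tx":16.3,"ty":-31.4,"tz":9,"twist":0},{"claw":0,"tx":19.06,"ty":-36.63,"tz":10,"twist":0},{"claw":0,"tx":19.06,"ty":-36.63,"tz":10,"twist":0}]'
python3 - <<'E'
from h import *
print(goal((.528,.267,.15)))
W=[]
for n in ('top','side'):
    p,d=cam(n); cv2.imwrite(f'pics/{n}2.png',cv2.resize(p[180:300,160:320,::-1] if n=='top' else p[200:380,180:420,::-1],None,fx=3,fy=3))
s=readout.observe(); print(s['tcp_pos'],s['force'],s['joint_pos'])
E
```

```text
t: 2.8
tcp_pos: [0.5197, 0.2627, 0.1492]
orientation: [0.978, 0.207, -0.001, -0.002]
force: [-0.3, 0.1, -0.4]
finger_gap: 0.0002
grip_force: 0.0
[ 0.93 -0.06 -0.08]
[0.52192911 0.25661543 0.14967343] [ 0.85933031 -0.72568817 -0.82710268] [ 0.1370094   0.33812944 -0.76011304  1.72772064  0.25005742  1.17651556
 -1.85423682]
```

View pics/side2.png

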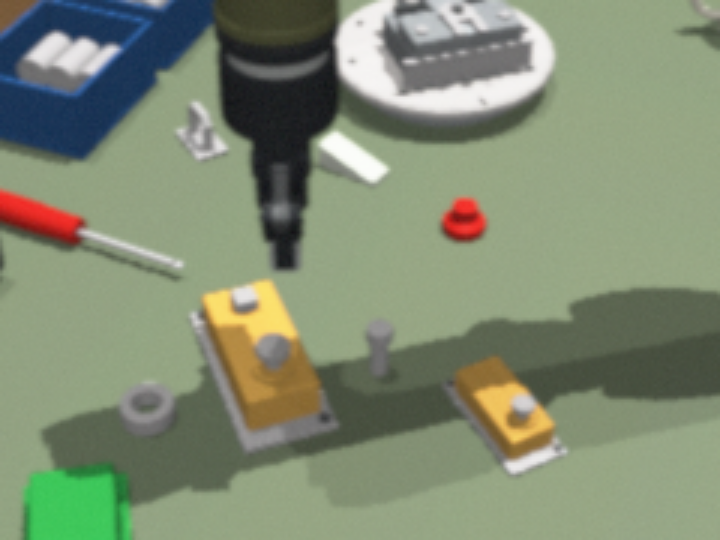

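The side view shows the closed fingertips at about (275,289), above the plunger at about (271,317). I let the arm settle and go lower.

```bash
python3 -m inch '[{"claw":0,"tx":0,"ty":0,"tz":0,"twist":0},{"claw":0,"tx":0,"ty":0,"tz":1.5,"twist":0},{"claw":0,"tx":0,"ty":0,"tz":3,"twist":0},{"claw":0,"tx":0,"ty":0,"tz":4.5,"twist":0},{"claw":0,"tx":0,"ty":0,"tz":5.5,"twist":0},{"claw":0,"tx":0,"ty":0,"tz":5.5,"twist":0},{"claw":0,"tx":0,"ty":0,"tz":5.5,"twist":0}]'
python3 - <<'E'
from h import *
for n in ('top','side'):
    p,d=cam(n); cv2.imwrite(f'pics/{n}3.png',cv2.resize(p[190:280,180:300,::-1] if n=='top' else p[250:370,200:360,::-1],None,fx=5,fy=5))
    c=calibration(n); f=240/np.tan(np.radians(c['fov_y'])/2)
    s=readout.observe()['tcp_pos']
    for P in (s-[0,0,.019],(.528,.267,.061)):
        q=c['camera_from_world']@[*P,1]; print(n,P,c['cx']-f*q[0]/q[2],c['cy']+f*q[1]/q[2])
print(goal((.528,.267,.08)))
E
```

```text
t: 3.78
tcp_pos: [0.5225, 0.2565, 0.0953]
orientation: [0.979, 0.202, 0.0, -0.0]
force: [0.2, 0.3, -0.6]
finger_gap: -0.0001
grip_force: 0.0
top [0.52259455 0.25654545 0.07650753] 231.69949870158695 239.76646820172346
top (0.528, 0.267, 0.061) 228.50268178759225 238.31966602416026
side [0.52264528 0.25649518 0.07657337] 275.2356928474752 306.1218336698042
side (0.528, 0.267, 0.061) 271.11974452179874 313.9956541354343
[ 0.91 -0.75  1.56]
```

View pics/side3.png

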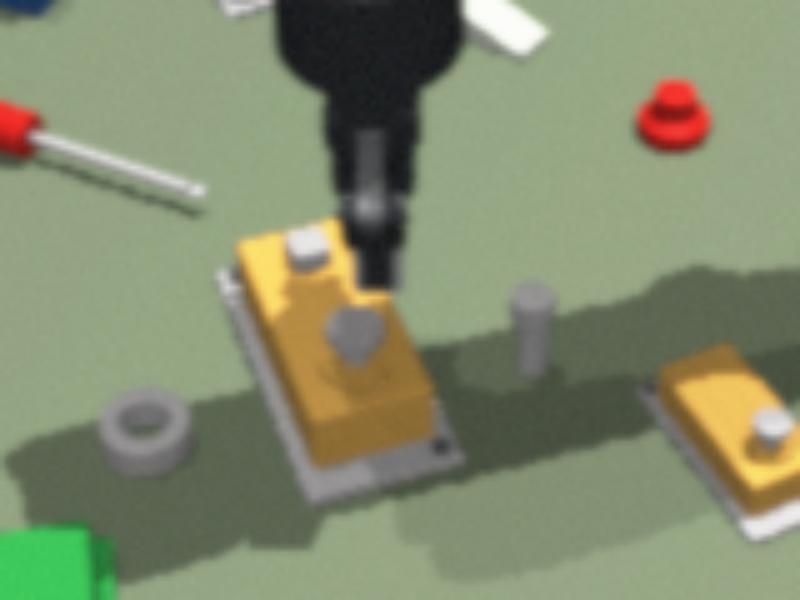

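The fingertips show at about (275,308) and the plunger at about (271,316). The arm is short by (0.91, -0.75) cm in the tool axes, so I correct that.

```bash
python3 -m inch '[{"claw":0,"tx":0.9,"ty":-0.75,"tz":0,"twist":0},{"claw":0,"tx":0.9,"ty":-0.75,"tz":0.5,"twist":0},{"claw":0,"tx":0.9,"ty":-0.75,"tz":1.0,"twist":0},{"claw":0,"tx":0.9,"ty":-0.75,"tz":1.0,"twist":0}]'
python3 - <<'E'
from h import *
print(goal((.528,.267,.08)))
E
```

```text
t: 4.38
tcp_pos: [0.5271, 0.2662, 0.0841]
orientation: [0.979, 0.202, -0.001, 0.0]
force: [0.3, 0.4, -0.2]
finger_gap: 0.0
grip_force: 0.0
[ 0.12 -0.03  0.41]
```

```bash
python3 -m inch '[{"claw":0,"tx":0.1,"ty":0,"tz":0.4,"twist":0},{"claw":0,"tx":0.1,"ty":0,"tz":0.7,"twist":0},{"claw":0,"tx":0.1,"ty":0,"tz":0.9,"twist":0},{"claw":0,"tx":0.1,"ty":0,"tz":0.9,"twist":0}]'
python3 -m inch '[{"claw":0,"tx":0,"ty":0,"tz":0.15,"twist":0},{"claw":0,"tx":0,"ty":0,"tz":0.3,"twist":0},{"claw":0,"tx":0,"ty":0,"tz":0.3,"twist":0}]'
```

```text
t: 4.88
tcp_pos: [0.5287, 0.267, 0.0761]
orientation: [0.979, 0.202, 0.0, 0.0]
force: [0.6, -0.6, 2.8]
finger_gap: 0.0001
grip_force: 1.1
t: 5.25
tcp_pos: [0.5287, 0.267, 0.0731]
orientation: [0.979, 0.202, 0.0, 0.0]
force: [0.4, -1.4, 2.3]
finger_gap: -0.0001
grip_force: 1.5
```

```bash
python3 - <<'E'
from h import *
for n in ('side',):
    p,d=cam(n); cv2.imwrite(f'pics/{n}4.png',cv2.resize(p[270:350,220:330,::-1],None,fx=6,fy=6))
s=readout.observe(); print(s['tcp_pos'],s['force'])
E
```

```text
[0.52867751 0.266979   0.07309332] [-0.09058335 -0.74043704  4.38976259]
```

View pics/side4.png

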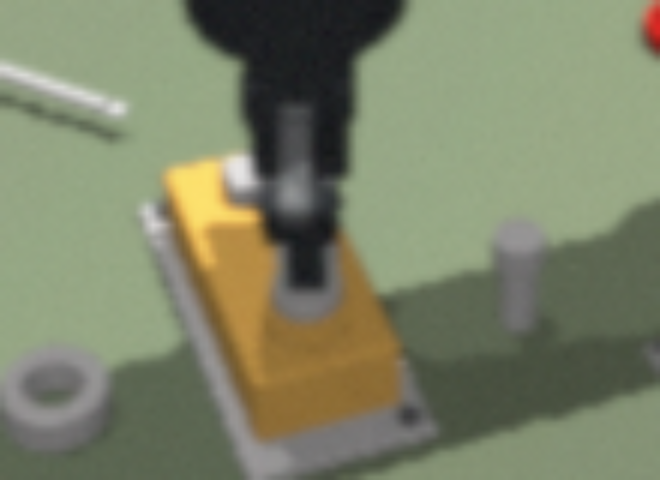

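The picture shows the fingertips on the plunger at about (271,316), with the head pushed down by about 7 mm. I press a little further to be sure.

```bash
python3 -m inch '[{"claw":0,"tx":0,"ty":0,"tz":0.08,"twist":0},{"claw":0,"tx":0,"ty":0,"tz":0.15,"twist":0},{"claw":0,"tx":0,"ty":0,"tz":0.15,"twist":0},{"claw":0,"tx":0,"ty":0,"tz":0.15,"twist":0}]'
python3 -c "
from h import *
F=[]
for i in range(5): camera('top'); F.append(readout.observe()['force'][2])
print(np.round(F,1))"
```

```text
t: 5.8
tcp_pos: [0.5286, 0.267, 0.0716]
orientation: [0.979, 0.202, 0.0, 0.0]
force: [0.9, -2.2, 2.9]
finger_gap: 0.0
grip_force: 1.6
[2.8 3.3 3.2 3.6 3.1]
```

```bash
python3 -m inch '[{"claw":0,"tx":0,"ty":0,"tz":-1,"twist":0},{"claw":0,"tx":0,"ty":0,"tz":-3,"twist":0},{"claw":0,"tx":0,"ty":0,"tz":-7,"twist":0},{"claw":0,"tx":0,"ty":0,"tz":-11,"twist":0},{"claw":0,"tx":0,"ty":0,"tz":-11,"twist":0},{"claw":0,"tx":0,"ty":0,"tz":-11,"twist":0}]'
python3 -c "
from h import *
print(goal((.578,-.268,.18)))
p,d=cam('top');W=cloud('top',d)
p,d=cam('side');W=cloud('side',d);m=(np.hypot(W[...,0]-.526,W[...,1]-.27)<.012)&(W[...,2]<.08)&(W[...,2]>.045);print(m.sum(),W[m][:,2].mean())"
```

```text
t: 6.8
tcp_pos: [0.528, 0.267, 0.1816]
orientation: [0.979, 0.202, -0.0, 0.0]
force: [-0.5, -0.4, 0.0]
finger_gap: -0.0002
grip_force: 0.0
[-16.58  51.11   0.18]
84 0.05956434144102777
```

The plunger is back up. Next I move to the latch at a height of 0.18 m.

```bash
python3 -m inch '[{"claw":0,"tx":-1.8,"ty":5.5,"tz":0,"twist":0},{"claw":0,"tx":-3.6,"ty":11,"tz":0,"twist":0},{"claw":0,"tx":-5.4,"ty":16.5,"tz":0,"twist":0},{"claw":0,"tx":-7.2,"ty":22,"tz":0,"twist":0},{"claw":0,"tx":-9,"ty":27.5,"tz":0,"twist":0},{"claw":0,"tx":-10.8,"ty":33,"tz":0,"twist":0},{"claw":0,"tx":-12.6,"ty":38.5,"tz":0,"twist":0},{"claw":0,"tx":-14.4,"ty":44,"tz":0,"twist":0}]'
python3 -m inch '[{"claw":0,"tx":-1,"ty":4,"tz":0,"twist":0},{"claw":0,"tx":-2.2,"ty":7.1,"tz":0,"twist":0},{"claw":0,"tx":-2.2,"ty":7.1,"tz":0,"twist":0},{"claw":0,"tx":-2.2,"ty":7.1,"tz":0,"twist":0}]'
python3 -c "
from h import *
print(goal((.578,-.268,.12)))
camera('top');print(goal((.578,-.268,.12)))"
```

```text
t: 7.9
tcp_pos: [0.5696, -0.1956, 0.1803]
orientation: [0.979, 0.202, -0.001, -0.001]
force: [0.8, 1.0, 0.7]
finger_gap: 0.0002
grip_force: 0.0
t: 8.4
tcp_pos: [0.5779, -0.2666, 0.1804]
orientation: [0.979, 0.202, -0.001, -0.001]
force: [0.3, 1.0, 0.4]
finger_gap: 0.0003
grip_force: 0.0
[-0.04  0.15  6.04]
[-0.09  0.18  6.08]
```

```bash
python3 -m inch '[{"claw":0,"tx":-0.1,"ty":0.15,"tz":1.5,"twist":0},{"claw":0,"tx":-0.1,"ty":0.15,"tz":3.5,"twist":0},{"claw":0,"tx":-0.1,"ty":0.15,"tz":5.5,"twist":0},{"claw":0,"tx":-0.1,"ty":0.15,"tz":7.1,"twist":0},{"claw":0,"tx":-0.1,"ty":0.15,"tz":7.1,"twist":0},{"claw":0,"tx":-0.1,"ty":0.15,"tz":7.1,"twist":0}]'
python3 - <<'E'
from h import *
a,_=cam('top'); b,_=cam('side')
cv2.imwrite('pics/l5.png',np.hstack([cv2.resize(x[...,::-1],(400,400),interpolation=3) for x in (a[160:260,400:500],b[150:250,280:380])]))
print(goal((.578,-.268,.101)))
E
```

```text
t: 9.2
tcp_pos: [0.5783, -0.2698, 0.1109]
orientation: [0.979, 0.202, 0.0, 0.0]
force: [0.8, 0.0, 0.6]
finger_gap: 0.0
grip_force: 0.0
[ 0.03 -0.2   1.05]
```

View pics/l5.png

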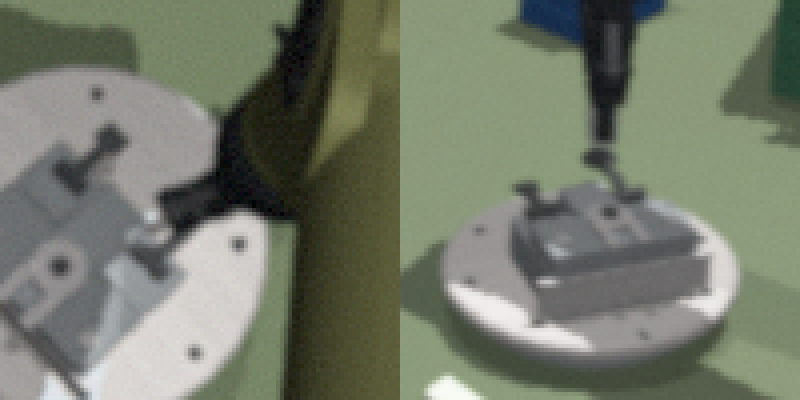

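The side view shows the fingertips at about (431,188), directly above the round pad at about (430,189). The short lever at about (412,197) is clear. Now I press.

```bash
python3 -m inch '[{"claw":0,"tx":0,"ty":-0.15,"tz":0.6,"twist":0},{"claw":0,"tx":0,"ty":-0.15,"tz":1.0,"twist":0},{"claw":0,"tx":0,"ty":-0.15,"tz":1.3,"twist":0},{"claw":0,"tx":0,"ty":-0.15,"tz":1.6,"twist":0},{"claw":0,"tx":0,"ty":-0.15,"tz":1.6,"twist":0}]'
python3 -m inch '[{"claw":0,"tx":0,"ty":0,"tz":0.2,"twist":0},{"claw":0,"tx":0,"ty":0,"tz":0.4,"twist":0},{"claw":0,"tx":0,"ty":0,"tz":0.4,"twist":0},{"claw":0,"tx":0,"ty":0,"tz":0.4,"twist":0}]'
python3 -c "
from h import *
F=[]
for i in range(5): p,d=camera('side'); F.append(readout.observe()['force'][2])
print(np.round(F,1))
cv2.imwrite('pics/l6.png',cv2.resize(p[150:250,280:380,::-1],(500,500),interpolation=3))"
```

```text
t: 9.93
tcp_pos: [0.5773, -0.2682, 0.0946]
orientation: [0.979, 0.202, -0.0, -0.0]
force: [-1.0, 0.4, 3.6]
finger_gap: -0.0002
grip_force: 1.8
t: 10.42
tcp_pos: [0.5774, -0.2682, 0.0907]
orientation: [0.979, 0.202, 0.0, -0.0]
force: [-1.4, 1.5, 4.6]
finger_gap: 0.0002
grip_force: 2.3
[5.  5.3 5.2 4.6 5.1]
```

View pics/l6.png

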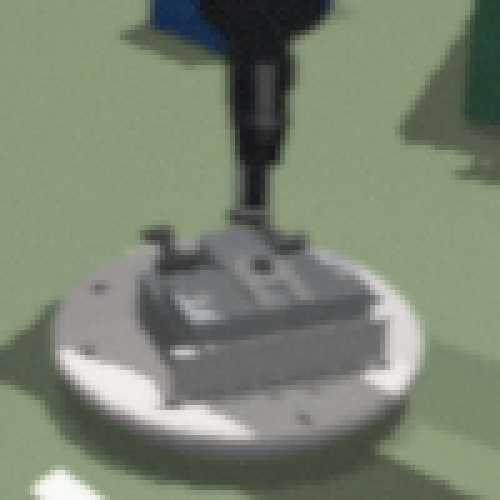

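The round pad, at about (329,193), is down by about 10 mm under the fingertips, with the short lever untouched. I withdraw straight up.

```bash
python3 -m inch '[{"claw":0,"tx":0,"ty":0,"tz":-1,"twist":0},{"claw":0,"tx":0,"ty":0,"tz":-3,"twist":0},{"claw":0,"tx":0,"ty":0,"tz":-7,"twist":0},{"claw":0,"tx":0,"ty":0,"tz":-12,"twist":0},{"claw":0,"tx":0,"ty":0,"tz":-17,"twist":0},{"claw":0,"tx":0,"ty":0,"tz":-17,"twist":0},{"claw":0,"tx":0,"ty":0,"tz":-17,"twist":0},{"claw":0,"tx":0,"ty":0,"tz":-17,"twist":0}]'
python3 - <<'E'
from h import *
p,d=cam('side');W=cloud('side',d);a=np.load('side0.npz');V=cloud('side',a['d'])
for c,lo in (((.526,.27),.05),((.575,-.265),.06),((.6125,-.2015),.07)):
    for X in (V,W):
        m=(np.hypot(X[...,0]-c[0],X[...,1]-c[1])<.012)&(X[...,2]<.09)&(X[...,2]>lo);print(c,m.sum(),X[m][:,2].mean())
o=finder.mark_of('platter_mark','side')[0]['position'];print(o[0]*640,o[1]*480)
print(manip.job_done())
E
```

```text
t: 11.68
tcp_pos: [0.5764, -0.2683, 0.2589]
orientation: [0.979, 0.202, -0.001, -0.001]
force: [0.2, 0.1, -0.1]
finger_gap: 0.0001
grip_force: 0.0
(0.526, 0.27) 83 0.05962906650022585
(0.526, 0.27) 82 0.059671703222178074
(0.575, -0.265) 27 0.08088655997921279
(0.575, -0.265) 27 0.08069501782387124
(0.6125, -0.2015) 18 0.08138241623030157
(0.6125, -0.2015) 17 0.080647448175172
342.528 232.89600000000002
the job is handed in; nothing more can be done
None
```

I pressed the gauge plunger down about 8 mm and then the release lever about 10 mm (0.18 rad), at roughly 3 to 5 N; both sprang back up, the hand was about 0.18 m clear, and the job is handed in (the hand-in gave no verdict).

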